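Trap the detent plunger of a hydraulic valve with its keeper plate

ROBOT

A 6-joint arm with a two-finger parallel gripper is mounted at the origin on the work surface. World frame = base frame: x ahead of the robot, y to its left, z up, the work surface at z = 0. Lengths are in m, angles in rad, forces in N, time in s.
With the tool pointing down it reaches from about 0.425 to 0.925 m from the base axis. Payload 12.5 kg.
Tool frame: the origin (TCP) lies midway between the tips of the shut fingers; the grasp point (between the pads) lies behind it (env.tcp_to_grasp is the z of the grasp point in the tool frame, in m); z points along the fingers, y is the line along which they close (so a half turn about z gives the same grasp; the last joint's range is limited). The gripper opens to 85 mm and grips with 20 to 120 N. Pads are 22 mm wide; open, the fingers measure 114 mm over their backs; the gripper's body (76 mm by 85 mm) begins 54 mm behind the grasp point. The pads swing forward as they close: fully open they stand 13 mm farther back than shut.
Start: joints at [-1.274, 0.491, 1.559, -0, 1.092, -0.106], TCP at [0.245, -0.575, 0.231] pointing down, gripper open.
Joint ranges: [-3.1, 3.1], [-0.84, 2.19], [0.05, 2.79], [-1.13, 4.28], [0.06, 2.93], [-2.69, 2.69]. Speed limits (rad/s): [2.22, 2.22, 2.79, 3.14, 3.14, 3.14].

INTERFACE

Orientations are given as a unit quaternion [w, x, y, z].
In Python, from cell import sense, viewer, job, env gives the robot as it stands.
- The arm moves only by the tool step_arm, never from a script. Its argument "targets" is a list of rows, each an object with "dr": the turn, a rotation vector about the tool's x, y, z in rad, a list of three; "offset": the shift along the tool's x, y, z in cm, a list of three; "gripper": the finger opening in cm, from 0 to 8.54. A call has 1 to 5 rows; each row shifts and turns the commanded pose from where the row before left it, along the tool's axes as they then stand; what a row does not reach is not made up. A row lasts 1/12 s, in which the tool goes at most 41.7 mm and 7.16 degrees, less where a joint would pass 70% of its speed; a pose out of reach is approached as far as the arm can. A call is refused whole if a number of a shift passes 4.17 or a number of a turn 0.125, either way. A call with a gripper value outside its range is refused whole. The fingers move at their own pace and stop on an object; "grip_force" is the grip in N (left out, the last holds). Time passes only in rows, so rows that do not move let the fingers close. It gives the time, the measured TCP pose, the force, the opening and the grip force at its end, in the units of the state.
- sense(): the state, without advancing time (a new reading comes with each control period).
- viewer.camera(name): name is "side" or "top"; returns the picture (480x640x3 uint8, red, green, blue); there is no depth.
- viewer.camera_params(name): a dict with "fx", "fy", "cx", "cy" (pixels), "extrinsics" (4x4, takes a point from camera to world coordinates). Camera axes: x right, y down, z forward; pixel columns grow to the right and rows downward; lengths in m; the calibration is good to about 2 mm. A picture is of the moment at which its call begins. camera_params takes no time and is no camera call.
- job.job_done(): hands the job in; it is judged then, once.
The state is a dict: "clock": time; "qpos": joint angles; "qd": joint speeds; "joint_torque": joint torques, N m; "tool_pos": TCP position; "orientation": TCP orientation; "contact_force": force on the tool from outside, world axes, zero at the start; "torque": the same for the moment, N m; "finger_gap": finger opening in m; "finger_force": force on a finger pad.
Only numpy, scipy, OpenCV 4.12 (cv2) and the standard library are available. Lean on these libraries where they do the work, as an engineer would, in place of code of your own. Each camera call takes 0.05 s, during which the arm holds its last target. There are 200 camera calls.

TASK

Pick up the orange keeper plate by its black grip, lower it flat between the four blue lips of the valve so that it pushes the brass spring plunger down into its housing until its ears are felt to touch the seat, then, still pressing, slide it to the stop so that its ears go under the lips. Let go so that the spring holds the keeper level up in its pockets. Lower and press slowly and gently, never forcing or knocking the keeper against the valve, and leave the loose fitting, coupler and wrench where they are.

Things in the scene. Friction and masses are not known exactly. Their poses are not given: they have to be found in the camera images.
- stand: Valve on its bolted-down stand, turned only about the vertical. Origin: underside centre, on the table. Dark base plate 125 x 90 x 12 mm, grey block 98 x 66 mm above it; its flat top is the seat. SEAT HEIGHT IS NOT MEASURED: shims put it 56 to 84 mm over the origin; find it by force. A push of 14 to 18 N tells that the seat is reached; over 40 N damages the valve.
- plunger_axis (a point): On the stand at x=+1, y=0 mm, 70 mm up (nominal, not measured, seat). Brass spring plunger, 18 mm across, stands out of the seat here, its top 27 mm above the seat. It pushes up 2 N at first and 0.26 N more per mm, so 9 N when level with the seat. Axes as the stand.
- entry (a point): Stand x=-10, y=0, nominal seat height. The keeper's centre goes straight down here, long axis along the stand's x (either way round), onto the seat. Its ears pass 4 open notches: x=-43 to -20 and 0 to +20 mm, out to side walls at y=+-24.5. Lips between notches reach in to y=+-16.5; lips and walls are 25 mm high over the seat. Lower at 5 mm/s: a knock counts as force.
- locked (a point): Stand x=+12, y=0, nominal seat height: the keeper's centre when trapped. From the entry it slides in +x under the lips to the end stop (felt at x=+13). Each lip starts with a 4 mm tooth (x=-20, +20), underside 6.8 mm over the seat, then a 16 mm pocket, underside 9.5 mm. The 5 mm ears pass only if pressed within 1.8 mm of the seat; released, the spring lifts them 4.5 mm up behind the teeth.
- keeper_grip (a point): Loose keeper, 90 to 140 g, flat on the table. Point on its centre line, 49 mm over its underside, where to grasp. x: its long axis, z up. Orange plate 54 (x) x 26 (y) x 5 mm; four 5 mm thick ears at x=+-20, 14 mm long, out to y=+-22. Black grip in the middle, 16 mm thick in x (grasp across this), 30 wide in y, top 65 mm over the underside. Same after a half turn.
- fitting_mid (a point): Loose steel hydraulic fitting with green cap, standing on the table, 38 mm diameter, 42 mm high; point at its middle, 21 mm up. Bystander: leave alone.
- coupler_mid (a point): Loose brass coupler with blue cap, standing on the table, 36 mm diameter, 38 mm high; point at its middle, 19 mm up. Bystander: leave alone.
- wrench_grip (a point): Loose steel wrench, 170 mm long, lying on the table beyond the valve; point on its handle. Bystander: leave alone.
Mind the look-alikes: they are no part of the job. What is shaped like the stand but pink or purple is not meant.

How it is judged:
On the way:
1. the keeper, with its ears in the notches, has pushed the plunger in until the spring pushes back with over 6 N (x of keeper_grip in the frame of stand between -0.015 and -0.005 m and y of keeper_grip in the frame of stand between -0.005 and 0.005 m and z of keeper_grip in the frame of stand between 0.098 and 0.155 m and contact force between keeper and plunger above 6 N and angle between the x axis of keeper_grip and the x axis of stand, either way round below 0.15 rad), for 0.1 s.
At the end, for the whole second after the job is handed in: The keeper is let go and at rest under the lips: centre 12 mm (+-3.5) in +x and within 4 mm in y of the stand's origin, grip point 106 to 141 mm over it, pushed up by the plunger with over 4 N, within 0.14 rad of the stand's x axis, tilted less than 0.09 rad (x of keeper_grip in the frame of stand between 0.0085 and 0.0155 m and y of keeper_grip in the frame of stand between -0.004 and 0.004 m and z of keeper_grip in the frame of stand between 0.106 and 0.141 m and contact force between keeper and plunger above 4 N and angle between the x axis of keeper_grip and the x axis of stand, either way round below 0.14 rad and angle between keeper_grip's own z axis and vertical below 0.09 rad and linear speed of keeper below 0.02 m/s); the robot touches nothing.
It fails at once if the keeper is forced against the valve with more than 40 N (contact force between keeper and stand above 40 N).
It fails at once if the robot itself pushes on the valve with more than 25 N (contact force between any of the fingers, the arm and stand above 25 N).
It fails at once if the fitting is moved by more than 25 mm (distance of fitting_mid from where it was at the start of the episode above 0.025 m).
It fails at once if the coupler is moved by more than 25 mm (distance of coupler_mid from where it was at the start of the episode above 0.025 m).
It fails at once if the wrench is moved by more than 25 mm (distance of wrench_grip from where it was at the start of the episode above 0.025 m).
It also fails if it takes over 67 s, if anything falls off the work surface, if the arm or the gripper's body presses on something with over 40 N, if the wrist force passes 120 N, or if a joint passes its speed limit or range.

## Working session

There is one attempt and no reset: what is moved stays moved. The work goes in short steps, Python scripts to look and compute and a tool call to move; the robot and the scene stay as the last step left them, time stands still between calls to the robot, and variables do not carry over. Pictures are saved under pics/ and viewed, at most 10 in all, crops included, and the job is handed in when it is done.

Besides the shell and the picture viewer there is one more tool, called after ">>>" in YAML: its name, and indented under it one key for each argument. step_arm: Moves the arm, as the interface text tells. Its arguments: {"type":"object","properties":{"targets":{"type":"array","items":{"type":"object","properties":{"dr":{"type":"array","items":{"type":"number"}},"offset":{"type":"array","items":{"type":"number"}},"gripper":{"type":"number"}}}},"grip_force":{"type":"number"}},"required":["targets"]}

```bash
mkdir -p pics; cat > h.py <<'E'
import cv2,numpy as np
from cell import sense,viewer,job,env
def snap(n,f):
    im=viewer.camera(n); cv2.imwrite('pics/'+f,im[:,:,::-1]); return im
E
python3 - <<'E'
from h import *
for n in('top','side'):
    snap(n,n+'0.png'); p=viewer.camera_params(n); print(n,p['fx'],p['cx'],p['cy'],np.round(p['extrinsics'],4).tolist())
print(sense(),env.tcp_to_grasp)
E
```

```text
top 489.35728181518766 319.17048747848656 239.31602125477716 [[-0.0365, -0.9776, 0.2073, 0.363], [-0.9993, 0.036, -0.0064, -0.0091], [-0.0012, -0.2074, -0.9783, 1.1287], [0.0, 0.0, 0.0, 1.0]]
side 464.56108652501314 316.37928099342656 238.9216660945815 [[0.9477, -0.2004, 0.2484, 0.3794], [-0.3189, -0.5625, 0.7628, -0.6922], [-0.0131, -0.8022, -0.597, 0.5914], [0.0, 0.0, 0.0, 1.0]]
{'clock': 0.1, 'qpos': array([-1.27359505e+00,  4.91493005e-01,  1.55939784e+00,  2.32952144e-05,
        1.09170983e+00, -1.05619871e-01]), 'qd': array([-0.00045571, -0.00187584, -0.00189785, -0.00072135, -0.00113851,
       -0.00165486]), 'joint_torque': array([ 4.11073372e-03, -6.19447875e+01, -2.62024552e+01,  4.72603674e-06,
        2.90328193e-03,  6.11149446e-06]), 'tool_pos': array([ 0.24496353, -0.57477103,  0.23078686]), 'orientation': array([-5.02691452e-04,  9.79786316e-01,  2.00046297e-01, -3.79198303e-05]), 'contact_force': array([-0.47484641, -0.7468878 , -0.72633176]), 'torque': array([-0.05782126,  0.03399087, -0.00811512]), 'finger_force': 0.0, 'finger_gap': 0.08540590256429857} -0.0187
```

View pics/top0.png

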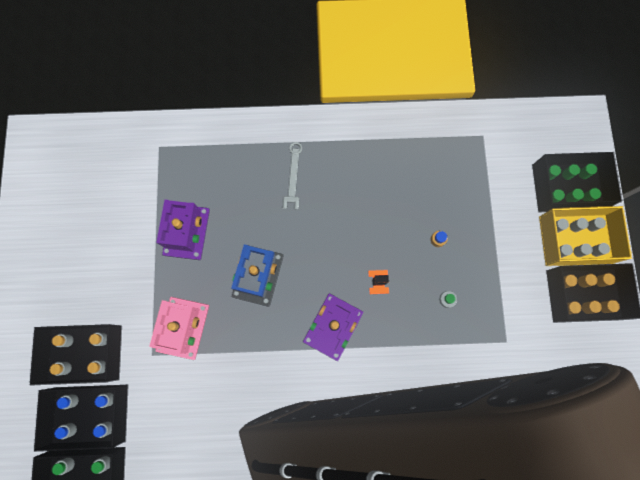

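View pics/side0.png

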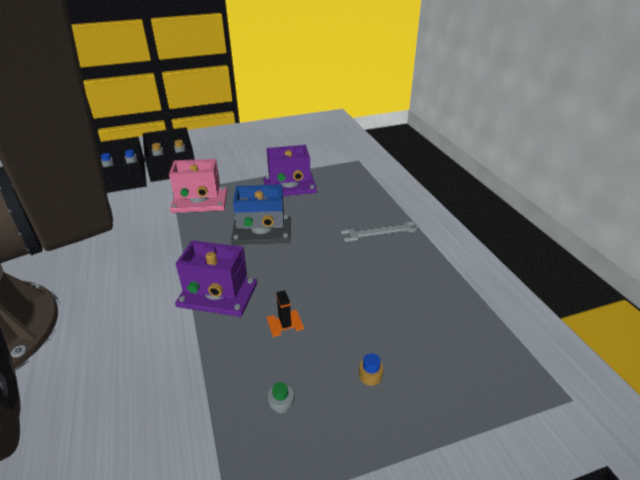

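The top view shows the blue valve at about (257,270), the keeper at (379,282), the fitting at (449,299) and the coupler at (440,238). The side view shows the valve at (260,210) and the keeper at (285,312). Next I zoom in and measure.

```bash
cat >> h.py <<'E'
def ray(n,uv):
    p=viewer.camera_params(n);E=np.array(p['extrinsics'])
    d=E[:3,:3]@np.array([(uv[0]-p['cx'])/p['fx'],(uv[1]-p['cy'])/p['fy'],1]); return E[:3,3],d
def onz(n,uv,z):
    o,d=ray(n,uv); return o+d*(z-o[2])/d[2]
def tri(a,b):
    (o,d),(p,e)=ray('top',a),ray('side',b); s=np.linalg.lstsq(np.c_[d,-e],p-o,rcond=None)[0]
    x,y=o+s[0]*d,p+s[1]*e; return (x+y)/2,np.linalg.norm(x-y)
def proj(n,X):
    p=viewer.camera_params(n);E=np.array(p['extrinsics']);c=E[:3,:3].T@(np.array(X)-E[:3,3])
    return p['fx']*c[0]/c[2]+p['cx'],p['fy']*c[1]/c[2]+p['cy']
def mask(im,lo,hi,box):
    m=cv2.inRange(cv2.cvtColor(im,cv2.COLOR_RGB2HSV),lo,hi);k=np.zeros_like(m);x,y,X,Y=box;k[y:Y,x:X]=m[y:Y,x:X];return k
E
python3 - <<'E'
from h import *
t=cv2.imread('pics/top0.png')[:,:,::-1];s=cv2.imread('pics/side0.png')[:,:,::-1]
z=lambda im,x,y,w,h,W,H:cv2.resize(im[y:y+h,x:x+w],(W,H),interpolation=cv2.INTER_CUBIC)
c=np.vstack([np.hstack([z(t,220,232,80,80,400,400),z(s,222,172,80,80,400,400)]),np.hstack([z(t,355,255,80,40,400,200),z(s,250,285,80,60,400,200)])])
cv2.imwrite('pics/crop.png',c[:,:,::-1])
for n,im,b,bb in(('top',t,(355,255,400,310),(225,235,290,310)),('side',s,(255,280,315,345),(225,175,295,245))):
    o=mask(im,(3,150,120),(15,255,255),b);k=mask(im,(0,0,0),(180,255,40),b);bl=mask(im,(100,120,60),(125,255,255),bb)
    for nm,m in(('or',o),('blk',k),('blue',bl)):
        p=cv2.findNonZero(m); r=cv2.minAreaRect(p);print(n,nm,len(p),np.round(p.mean((0,1)),1),np.round(cv2.boxPoints(r),1).tolist())
    print(np.round([onz(n,q,.005) for q in cv2.boxPoints(cv2.minAreaRect(cv2.findNonZero(o)))],4).tolist())
E
```

```text
top or 238 [378.  282.8] [[368.70001220703125, 270.79998779296875], [386.8999938964844, 269.79998779296875], [388.20001220703125, 292.79998779296875], [370.0, 293.79998779296875]]Traceback (most recent call last):
  File "<stdin>", line 9, in <module>
cv2.error: OpenCV(4.12.0) /io/opencv/modules/imgproc/src/convhull.cpp:143: error: (-215:Assertion failed) total >= 0 && (depth == CV_32F || depth == CV_32S) in function 'convexHull'
```

View pics/crop.png

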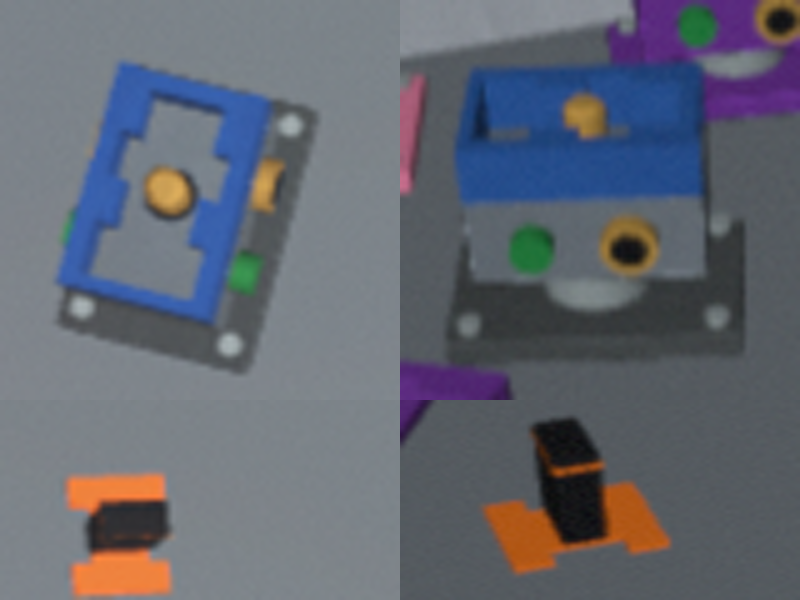

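The crop shows the blue frame with the narrow lip end at the top of the image. That makes the stand's +x point up, tilted to the right. The base corners are at crop (58,325), (248,373) and (318,108), and the keeper's long axis is nearly along the image vertical.

```bash
python3 - <<'E'
from h import *
T=lambda c:((c[0]+.5)/5-.5+220,(c[1]+.5)/5-.5+232)
S=lambda c:((c[0]-400+.5)/5-.5+222,(c[1]+.5)/5-.5+172)
top=[(215,323),(270,97),(120,63),(58,285)];sd=[(458,148),(704,138),(700,68),(472,68)]
P=[]
for a,b in zip(top,sd): x,e=tri(T(a),S(b));P.append(x);print('rim',np.round(x,4),round(e,4))
P=np.array(P);c=P.mean(0);v=P[1]+P[2]-P[0]-P[3];print('c',c,'yaw',np.degrees(np.arctan2(v[1],v[0])),np.linalg.norm(v[:2])/2)
h=c[2]
for n,f,q in(('top',T,top),('side',S,sd)):
    Q=np.array([onz(n,f(a),h) for a in q]);v=Q[1]+Q[2]-Q[0]-Q[3];w=Q[3]+Q[2]-Q[0]-Q[1];print(n,Q.mean(0),np.degrees(np.arctan2(v[1],v[0])),np.linalg.norm(v)/2,np.linalg.norm(w)/2)
B=np.array([onz('top',T(a),.012) for a in((58,325),(248,373),(318,108))])
print('base top',(B[0]+B[2])/2,np.degrees(np.arctan2(*(B[2]-B[1])[1::-1])),np.linalg.norm(B[2]-B[1]),np.linalg.norm(B[0]-B[1]))
B=np.array([onz('side',S(a),.012) for a in((450,350),(744,350),(743,222))])
print('base side',np.round(B,4).tolist(),(B[0]+B[2])/2,np.degrees(np.arctan2(*(B[1]-B[0])[1::-1])),np.linalg.norm(B[1]-B[0]))
print('plunger',tri(T((168,190)),S((585,104))))
# keeper
K=lambda c:((c[0]+.5)/5-.5+355,(c[1]-400+.5)/5-.5+255)
L=lambda c:((c[0]-400+.5)/5-.5+250,(c[1]-400+.5)*.3-.5+285)
Q=np.array([onz('top',K(a),.005) for a in((74,595),(171,592),(164,475),(68,479))]);v=Q[2]+Q[3]-Q[0]-Q[1]
print('keeper',Q.mean(0),np.degrees(np.arctan2(v[1],v[0])),np.linalg.norm(v)/2,np.round(Q,4).tolist())
Q=np.array([onz('side',L(a),.005) for a in((485,506),(517,573),(669,545),(632,484))]);v=Q[2]+Q[3]-Q[0]-Q[1]
print('keeper side',Q.mean(0),np.degrees(np.arctan2(v[1],v[0])),np.linalg.norm(v)/2)
g=lambda f,q:np.mean([f(a) for a in q],0)
print('grip top',tri(g(K,((110,500),(166,500),(169,535),(107,532))),g(L,((532,430),(575,418),(604,460),(556,473)))))
E
```

```text
rim [0.4652 0.1068 0.1026] 0.0039
rim [0.5602 0.0822 0.1017] 0.0028
rim [0.5772 0.1472 0.0955] 0.0
rim [0.4834 0.1731 0.0995] 0.0029
c [0.52149707 0.12733853 0.09983327] yaw -14.978410591080708 0.09769392917490183
top [0.52021362 0.12735372 0.09983327] -15.093263717340497 0.09839591900368347 0.067347763938352
side [0.52257481 0.12738697 0.09983327] -17.62887583977381 0.0972163352111993 0.05979305130364328
base top [0.52182927 0.12840439 0.012     ] -15.84744781204919 0.12569497914066943 0.0896532824121695
base side [[0.4513, 0.0987, 0.012], [0.5668, 0.0575, 0.012], [0.5927, 0.1495, 0.012]] [0.52201726 0.1240664  0.012     ] -19.599551959257727 0.12257551790475564
plunger (array([0.52172321, 0.12628236, 0.10053066]), np.float64(0.002507876513928201))
keeper [ 0.49658723 -0.14930774  0.005     ] -0.3512842395723626 0.053928786322542936 [[0.4698, -0.1269, 0.005], [0.4695, -0.1714, 0.005], [0.5237, -0.1717, 0.005], [0.5234, -0.1272, 0.005]]
keeper side [ 0.49660429 -0.15094455  0.005     ] -0.3215659505814959 0.05275568653842591
grip top (array([ 0.49709582, -0.15086933,  0.06195074]), np.float64(0.0008345049187496073))
```

```bash
cat >> h.py <<'E'
from scipy.spatial.transform import Rotation as Ro
def plan(pos,ydir_deg,n):
    "rows for n equal steps to pos with tool down and tool y at given world angle"
    s=sense();p=s['tool_pos'];R=Ro.from_quat(s['orientation'],scalar_first=True)
    a=np.radians(ydir_deg);y=np.array([np.cos(a),np.sin(a),0]);z=np.array([0,0,-1.]);G=Ro.from_matrix(np.c_[np.cross(y,z),y,z])
    rv=(R.inv()*G).as_rotvec();d=(np.array(pos)-p)/n;print('clock',s['clock'],'pos',p.round(4),'rv',rv.round(4),'dr',(rv/n).round(3))
    for i in range(n): print((100*(R*Ro.from_rotvec(rv*i/n)).inv().apply(d)).round(2).tolist())
E
python3 -c "
from h import *
plan((.4966,-.1503,.13),-.35,15)"
```

```text
clock 0.1 pos [ 0.245  -0.5748  0.2308] rv [-8.0000e-04 -7.0000e-04 -1.1619e+00] dr [-0.    -0.    -0.077]
[2.65, -1.95, 0.67]
[2.8, -1.73, 0.67]
[2.92, -1.51, 0.67]
[3.03, -1.28, 0.67]
[3.12, -1.04, 0.67]
[3.19, -0.8, 0.67]
[3.24, -0.55, 0.67]
[3.28, -0.3, 0.67]
[3.29, -0.04, 0.67]
[3.28, 0.21, 0.67]
[3.26, 0.46, 0.67]
[3.21, 0.72, 0.67]
[3.15, 0.96, 0.67]
[3.06, 1.2, 0.67]
[2.96, 1.44, 0.67]
```

>>> step_arm:
  targets:
    - {"dr": [0,0,-0.077],"offset": [2.65,-1.95,0.67],"gripper": 8.5}
    - {"dr": [0,0,-0.077],"offset": [2.8,-1.73,0.67],"gripper": 8.5}
    - {"dr": [0,0,-0.077],"offset": [2.92,-1.5,0.67],"gripper": 8.5}
    - {"dr": [0,0,-0.077],"offset": [3.03,-1.28,0.67],"gripper": 8.5}
    - {"dr": [0,0,-0.077],"offset": [3.12,-1.04,0.67],"gripper": 8.5}

```text
clock: 0.52
tool_pos: [0.3296, -0.4322, 0.1973]
orientation: [-0.0, 0.923, 0.385, -0.0]
contact_force: [-0.2, -0.1, -0.4]
finger_gap: 0.085
finger_force: 0.0
```

>>> step_arm:
  targets:
    - {"dr": [0,0,-0.077],"offset": [3.2,-0.8,0.67],"gripper": 8.5}
    - {"dr": [0,0,-0.077],"offset": [3.25,-0.55,0.67],"gripper": 8.5}
    - {"dr": [0,0,-0.077],"offset": [3.28,-0.3,0.67],"gripper": 8.5}
    - {"dr": [0,0,-0.077],"offset": [3.3,-0.04,0.67],"gripper": 8.5}
    - {"dr": [0,0,-0.077],"offset": [3.3,0.2,0.67],"gripper": 8.5}

```text
clock: 0.93
tool_pos: [0.4142, -0.2906, 0.1639]
orientation: [-0.0, 0.832, 0.555, -0.0]
contact_force: [0.3, -0.2, 1.0]
finger_gap: 0.0853
finger_force: 0.0
```

>>> step_arm:
  targets:
    - {"dr": [0,0,-0.077],"offset": [3.26,0.46,0.67],"gripper": 8.5}
    - {"dr": [0,0,-0.077],"offset": [3.2,0.72,0.67],"gripper": 8.5}
    - {"dr": [0,0,-0.077],"offset": [3.15,0.96,0.67],"gripper": 8.5}
    - {"dr": [0,0,-0.077],"offset": [3.06,1.2,0.67],"gripper": 8.5}
    - {"dr": [0,0,-0.077],"offset": [2.96,1.44,0.67],"gripper": 8.5}

```text
clock: 1.35
tool_pos: [0.4989, -0.1495, 0.1304]
orientation: [-0.0, 0.71, 0.704, -0.0]
contact_force: [0.5, -0.3, -0.2]
finger_gap: 0.0849
finger_force: 0.0
```

```bash
python3 -c "
from h import *
plan((.4966,-.1503,.0325),-.35,5)"
```

```text
clock 1.35 pos [ 0.4989 -0.1495  0.1304] rv [-0.0002 -0.     -0.0031] dr [-0.    -0.    -0.001]
[-0.02, -0.04, 1.96]
[-0.02, -0.04, 1.96]
[-0.02, -0.04, 1.96]
[-0.02, -0.04, 1.96]
[-0.02, -0.05, 1.96]
```

>>> step_arm:
  targets:
    - {"dr": [0,0,-0.003],"offset": [-0.08,-0.22,2.5],"gripper": 8.5}
    - {"offset": [0,0,2.5],"gripper": 8.5}
    - {"offset": [0,0,2.5],"gripper": 8.5}
    - {"offset": [0,0,1.5],"gripper": 8.5}
    - {"offset": [0,0,0.8],"gripper": 8.5}

```text
invalid input
```

>>> step_arm:
  targets:
    - {"gripper": 4}
    - {"gripper": 3}
    - {"gripper": 2}
    - {"gripper": 1}
    - {"gripper": 1}
  grip_force: 40

```text
invalid input
```

>>> step_arm:
  targets:
    - {"gripper": 0.5}
    - {"gripper": 0.5}
    - {"gripper": 0.5}
    - {"gripper": 0.5}
    - {"gripper": 0.5}
  grip_force: 80

```text
invalid input
```

>>> step_arm:
  targets:
    - {"dr": [0,0,-0.003],"offset": [-0.08,-0.22,2.5],"gripper": 8.5}
    - {"dr": [0,0,0],"offset": [0,0,2.5],"gripper": 8.5}
    - {"dr": [0,0,0],"offset": [0,0,2.5],"gripper": 8.5}
    - {"dr": [0,0,0],"offset": [0,0,1.5],"gripper": 8.5}
    - {"dr": [0,0,0],"offset": [0,0,0.8],"gripper": 8.5}

```text
clock: 1.77
tool_pos: [0.4954, -0.1514, 0.0307]
orientation: [-0.001, 0.711, 0.704, -0.001]
contact_force: [-0.2, -0.2, -0.5]
finger_gap: 0.085
finger_force: 0.0
```

>>> step_arm:
  targets:
    - {"dr": [0,0,0],"offset": [0,0,0],"gripper": 4}
    - {"dr": [0,0,0],"offset": [0,0,0],"gripper": 3}
    - {"dr": [0,0,0],"offset": [0,0,0],"gripper": 2}
    - {"dr": [0,0,0],"offset": [0,0,0],"gripper": 1}
    - {"dr": [0,0,0],"offset": [0,0,0],"gripper": 1}
  grip_force: 40

```text
clock: 2.18
tool_pos: [0.4965, -0.1521, 0.0337]
orientation: [0.001, 0.711, 0.704, 0.0]
contact_force: [-0.2, 0.4, -0.0]
finger_gap: 0.0247
finger_force: 0.0
```

>>> step_arm:
  targets:
    - {"dr": [0,0,0],"offset": [0,0,0],"gripper": 0.5}
    - {"dr": [0,0,0],"offset": [0,0,0],"gripper": 0.5}
    - {"dr": [0,0,0],"offset": [0,0,0],"gripper": 0.5}
    - {"dr": [0,0,0],"offset": [0,0,0],"gripper": 0.5}
    - {"dr": [0,0,0],"offset": [0,0,0],"gripper": 0.5}
  grip_force: 80

```text
clock: 2.6
tool_pos: [0.4965, -0.1521, 0.0336]
orientation: [0.001, 0.711, 0.704, 0.0]
contact_force: [-0.4, -0.2, 5.7]
finger_gap: 0.0148
finger_force: 78.1
```

```bash
python3 -c "
from h import *
plan((.4966,-.1503,.20),-.35,5);print(sense()['finger_gap'],sense()['finger_force'],sense()['contact_force'])"
```

```text
clock 2.6 pos [ 0.4965 -0.1521  0.0336] rv [ 0.0013  0.0007 -0.0038] dr [ 0.     0.    -0.001]
[0.03, 0.01, -3.33]
[0.03, 0.01, -3.33]
[0.03, 0.01, -3.33]
[0.03, 0.0, -3.33]
[0.03, 0.0, -3.33]
0.014803326309502929 78.10462832450867 [-0.36744033 -0.18585635  5.71275606]
```

>>> step_arm:
  targets:
    - {"dr": [0,0,0],"offset": [0,0,-0.8],"gripper": 0.5}
    - {"dr": [0,0,0],"offset": [0,0,-2.5],"gripper": 0.5}
    - {"dr": [0,0,0],"offset": [0,0,-4],"gripper": 0.5}
    - {"dr": [0,0,0],"offset": [0,0,-4],"gripper": 0.5}
    - {"dr": [0,0,0],"offset": [0,0,-4],"gripper": 0.5}

```text
clock: 3.02
tool_pos: [0.4955, -0.1516, 0.1881]
orientation: [-0.0, 0.711, 0.704, -0.0]
contact_force: [0.9, -0.3, -0.7]
finger_gap: 0.0147
finger_force: 78.1
```

```bash
python3 -c "
from h import *
print(sense()['contact_force'])
plan((.5111,.1284,.175),-15.2,10)"
```

```text
[ 0.85566544 -0.34785572 -0.67446256]
clock 3.0167 pos [ 0.4955 -0.1516  0.1881] rv [-4.000e-04 -1.000e-04  2.553e-01] dr [-0.    -0.     0.026]
[2.8, 0.13, 0.13]
[2.8, 0.06, 0.13]
[2.8, -0.02, 0.13]
[2.8, -0.09, 0.13]
[2.8, -0.16, 0.13]
[2.8, -0.23, 0.13]
[2.79, -0.3, 0.13]
[2.78, -0.37, 0.13]
[2.77, -0.44, 0.13]
[2.76, -0.51, 0.13]
```

>>> step_arm:
  targets:
    - {"dr": [0,0,0.0255],"offset": [2.8,0.13,0.05],"gripper": 0.5}
    - {"dr": [0,0,0.0255],"offset": [2.8,0.06,0.05],"gripper": 0.5}
    - {"dr": [0,0,0.0255],"offset": [2.8,-0.02,0.05],"gripper": 0.5}
    - {"dr": [0,0,0.0255],"offset": [2.8,-0.09,0.05],"gripper": 0.5}
    - {"dr": [0,0,0.0255],"offset": [2.8,-0.16,0.05],"gripper": 0.5}

```text
clock: 3.43
tool_pos: [0.5035, -0.0107, 0.1841]
orientation: [0.0, 0.755, 0.656, 0.0]
contact_force: [1.2, -0.5, -0.5]
finger_gap: 0.0147
finger_force: 78.3
```

>>> step_arm:
  targets:
    - {"dr": [0,0,0.0255],"offset": [2.8,-0.23,0.05],"gripper": 0.5}
    - {"dr": [0,0,0.0255],"offset": [2.8,-0.3,0.05],"gripper": 0.5}
    - {"dr": [0,0,0.0255],"offset": [2.8,-0.37,0.05],"gripper": 0.5}
    - {"dr": [0,0,0.0255],"offset": [2.77,-0.44,0.05],"gripper": 0.5}
    - {"dr": [0,0,0.0255],"offset": [2.76,-0.5,0.05],"gripper": 0.5}

```text
clock: 3.85
tool_pos: [0.5115, 0.1298, 0.1815]
orientation: [0.0, 0.795, 0.607, 0.0]
contact_force: [1.5, 0.7, -0.8]
finger_gap: 0.0151
finger_force: 78.2
```

>>> step_arm:
  targets:
    - {"dr": [0,0,0],"offset": [0,0,0],"gripper": 0.5}
    - {"dr": [0,0,0],"offset": [0,0,0],"gripper": 0.5}
    - {"dr": [0,0,0],"offset": [0,0,0],"gripper": 0.5}

```text
clock: 4.1
tool_pos: [0.5116, 0.1282, 0.1811]
orientation: [0.0, 0.794, 0.608, -0.0]
contact_force: [0.2, -0.3, -1.3]
finger_gap: 0.015
finger_force: 78.2
```

```bash
python3 - <<'E'
from h import *
plan((.5111,.1284,.175),-15.2,1);s=sense();print(s['contact_force'],s['torque'],s['finger_gap'])
t=snap('top','t1.png');sd=snap('side','s1.png')
z=lambda im,x,y,w,h,W,H:cv2.resize(im[y:y+h,x:x+w],(W,H),interpolation=cv2.INTER_CUBIC)
c=np.hstack([z(t,215,220,80,100,400,500),z(sd,222,150,80,100,400,500)]);cv2.imwrite('pics/crop1.png',c[:,:,::-1])
E
```

```text
clock 4.1 pos [0.5116 0.1282 0.1811] rv [0.0002 0.0002 0.0011] dr [0.    0.    0.001]
[0.01, -0.06, 0.61]
[ 0.15725346 -0.27309798 -1.26685424] [ 0.01603818  0.07193046 -0.00084499] 0.015015937204582431
```

View pics/crop1.png

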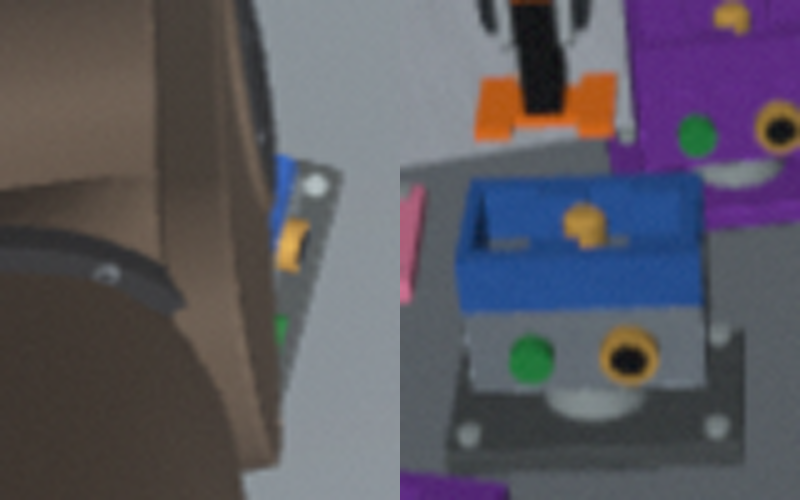

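The side view shows the keeper's plate hanging level above the valve, with corners at about crop (482,76), (617,74), (615,134) and (475,138). The arm blocks the top view. I check this against my pose estimates by projecting them.

```bash
python3 - <<'E'
from h import *
def P(X,oy=150,ox=222,off=400): 
    u,v=proj('side',X);return round(((u-ox)+.5)*5-.5+off,1),round((v-oy+.5)*5-.5,1)
a=np.radians(-15.2);ex=np.array([np.cos(a),np.sin(a),0]);ey=np.array([-ex[1],ex[0],0]);c=np.array([.5212,.1275,0])
st=lambda x,y,z:c+ex*x/1e3+ey*y/1e3+[0,0,z/1e3]
for nm,q in dict(baseNL=(-62.5,-45,12),baseNLbot=(-62.5,-45,0),baseNR=(62.5,-45,12),baseFR=(62.5,45,12),blockNLbot=(-49,-33,12),blockNRbot=(49,-33,12),rimNL=(-49,-33,98),rimNR=(49,-33,98),rimFR=(49,33,98),rimFL=(-49,33,98),plTop=(1,0,100)).items(): print(nm,P(st(*q)))
s=sense();R=Ro.from_quat(s['orientation'],scalar_first=True).as_matrix();p=s['tool_pos']
k=lambda x,y,z:p+R@np.array([y/1e3+.0018,x/1e3,(33.6-z)/1e3])
print('keeper c stand',((k(0,0,0)-c)@ex,(k(0,0,0)-c)@ey))
for q in((-27,-22,5),(-27,-22,0),(27,-22,0),(27,-22,5),(27,22,5),(-27,22,5)): print('k',q,P(k(*q)))
E
```

```text
baseNL (np.float64(443.9), np.float64(458.6))
baseNLbot (np.float64(447.5), np.float64(481.5))
baseNR (np.float64(744.0), np.float64(444.8))
baseFR (np.float64(741.1), np.float64(325.9))
blockNLbot (np.float64(478.7), np.float64(440.0))
blockNRbot (np.float64(711.7), np.float64(429.4))
rimNL (np.float64(454.0), np.float64(266.8))
rimNR (np.float64(699.9), np.float64(256.3))
rimFR (np.float64(700.0), np.float64(173.7))
rimFL (np.float64(467.4), np.float64(183.3))
plTop (np.float64(582.7), np.float64(214.6))
keeper c stand (np.float64(-0.009065804486153779), np.float64(-0.0005993520322846017))
k (-27, -22, 5) (np.float64(472.7), np.float64(132.2))
k (-27, -22, 0) (np.float64(474.2), np.float64(143.6))
k (27, -22, 0) (np.float64(613.0), np.float64(137.9))
k (27, -22, 5) (np.float64(612.0), np.float64(126.6))
k (27, 22, 5) (np.float64(615.4), np.float64(73.9))
k (-27, 22, 5) (np.float64(481.4), np.float64(79.2))
```

```bash
cat >> h.py <<'E'
def edge(n,im,a,b,z,r=3.0):
    "refine image edge a-b to subpixel; return its two ends on plane z"
    g=cv2.GaussianBlur(im.astype(np.float32),(0,0),.7);a,b=np.array(a,float),np.array(b,float);d=(b-a)/np.linalg.norm(b-a);m=np.array([-d[1],d[0]]);t=np.arange(-r,r+.01,.1);pts=[]
    for s in np.linspace(.12,.88,40):
        q=(a+s*(b-a))[None]+t[:,None]*m
        v=cv2.remap(g,q[None,:,0].astype(np.float32),q[None,:,1].astype(np.float32),cv2.INTER_LINEAR)[0]
        pts.append(q[np.argmax(np.linalg.norm(np.gradient(v,axis=0),axis=1))])
    vx,vy,x,y=cv2.fitLine(np.float32(pts),cv2.DIST_HUBER,0,.01,.01).ravel();l=np.array([vx,vy]);o=np.array([x,y])
    return [onz(n,o+l*((e-o)@l),z) for e in(a,b)]
E
python3 - <<'E'
from h import *
t=cv2.imread('pics/top0.png')[:,:,::-1];s=cv2.imread('pics/side0.png')[:,:,::-1]
T=lambda c:((c[0]+.5)/5-.5+220,(c[1]+.5)/5-.5+232)
S=lambda c:((c[0]-400+.5)/5-.5+222,(c[1]+.5)/5-.5+172)
K=lambda c:((c[0]+.5)/5-.5+355,(c[1]-400+.5)/5-.5+255)
L=lambda c:((c[0]-400+.5)/5-.5+250,(c[1]-400+.5)*.3-.5+285)
c=np.array([.5212,.1275,0]);k=np.array([.4966,-.1503,0])
def rep(nm,n,im,f,a,b,z,o,yaw,lat=1):
    A,B=edge(n,im,f(a),f(b),z);d=B-A;ang=np.degrees(np.arctan2(d[1],d[0]));w=np.radians(yaw)
    e=np.array([-np.sin(w),np.cos(w),0]) if lat else np.array([np.cos(w),np.sin(w),0]);print(nm,'ang',round((ang+90)%180-90,2),'dist mm',np.round(1e3*np.array([(A-o)@e,(B-o)@e]),2))
Y=-15.2
rep('T rim left +33','top',t,T,(120,63),(58,285),.099,c,Y)
rep('T base right -45','top',t,T,(318,108),(248,373),.012,c,Y)
rep('T base bottom -62.5','top',t,T,(58,325),(248,373),.012,c,Y,0)
rep('T rim top +49','top',t,T,(122,63),(270,97),.099,c,Y,0)
rep('S base near bottom -45','side',s,S,(450,362),(744,352),0,c,Y)
rep('S rim far +33','side',s,S,(478,68),(697,67),.099,c,Y)
rep('S base right +62.5','side',s,S,(744,335),(743,240),.012,c,Y,0)
for nm,a,b,lat in(('left lo +22',(73,566),(74,595),1),('left hi +22',(67,479),(68,505),1),('right lo -22',(170,566),(171,592),1),('right hi',(164,476),(165,500),1),('bottom -27',(76,596),(169,593),0),('top +27',(70,478),(162,475),0)): rep('K '+nm,'top',t,K,a,b,.005,k,-.35,lat)
rep('KS left -27','side',s,L,(485,506),(517,573),.0025,k,-.35,0);rep('KS right +27','side',s,L,(669,545),(632,484),.005,k,-.35,0)
rep('KS near r','side',s,L,(632,552),(667,546),.0025,k,-.35);rep('KS near l','side',s,L,(519,572),(553,566),.0025,k,-.35)
E
```

```text
T rim left +33 ang -16.57 dist mm [33.1  35.45]
T base right -45 ang -15.98 dist mm [-45.63 -43.91]
T base bottom -62.5 ang 72.99 dist mm [-62.57 -65.41]
T rim top +49 ang 73.36 dist mm [49.15 47.5 ]
S base near bottom -45 ang -15.52 dist mm [-40.48 -41.18]
S rim far +33 ang -15.1 dist mm [33.27 33.43]
S base right +62.5 ang 70.7 dist mm [60.28 65.28]
K left lo +22 ang 17.19 dist mm [25.34 21.55]
K left hi +22 ang 20.38 dist mm [26.02 22.06]
K right lo -22 ang -1.78 dist mm [-21.35 -21.05]
K right hi ang -11.38 dist mm [-22.41 -20.29]
K bottom -27 ang 88.17 dist mm [-26.91 -28.01]
K top +27 ang -88.35 dist mm [26.99 28.48]
KS left -27 ang -89.24 dist mm [-26.93 -26.  ]
KS right +27 ang 89.34 dist mm [26.97 27.21]
KS near r ang 5.02 dist mm [-22.84 -21.68]
KS near l ang 0.36 dist mm [-22.35 -22.21]
```

>>> step_arm:
  targets:
    - {"dr": [0,0,0.012],"offset": [0.07,-0.05,0.6],"gripper": 0.5}
    - {"dr": [0,0,0],"offset": [0,0,0.8],"gripper": 0.5}
    - {"dr": [0,0,0],"offset": [0,0,0.8],"gripper": 0.5}
    - {"dr": [0,0,0],"offset": [0,0,0.7],"gripper": 0.5}
    - {"dr": [0,0,0],"offset": [0,0,0.4],"gripper": 0.5}

```text
clock: 4.62
tool_pos: [0.5112, 0.1289, 0.1463]
orientation: [-0.0, 0.798, 0.603, -0.001]
contact_force: [-0.3, -0.0, -0.8]
finger_gap: 0.0149
finger_force: 78.2
```

>>> step_arm:
  targets:
    - {"dr": [0,0,0],"offset": [0,0,0.04],"gripper": 0.5}
    - {"dr": [0,0,0],"offset": [0,0,0.04],"gripper": 0.5}
    - {"dr": [0,0,0],"offset": [0,0,0.04],"gripper": 0.5}
    - {"dr": [0,0,0],"offset": [0,0,0.04],"gripper": 0.5}
    - {"dr": [0,0,0],"offset": [0,0,0.04],"gripper": 0.5}

```text
clock: 5.03
tool_pos: [0.5117, 0.1292, 0.146]
orientation: [0.0, 0.798, 0.603, 0.0]
contact_force: [-0.1, -1.5, -0.5]
finger_gap: 0.0149
finger_force: 78.2
```

>>> step_arm:
  targets:
    - {"dr": [0,0,0],"offset": [0,0,0.04],"gripper": 0.5}
    - {"dr": [0,0,0],"offset": [0,0,0.04],"gripper": 0.5}
    - {"dr": [0,0,0],"offset": [0,0,0.04],"gripper": 0.5}
    - {"dr": [0,0,0],"offset": [0,0,0.04],"gripper": 0.5}
    - {"dr": [0,0,0],"offset": [0,0,0.04],"gripper": 0.5}

```text
clock: 5.45
tool_pos: [0.5116, 0.1292, 0.1438]
orientation: [0.0, 0.798, 0.603, 0.0]
contact_force: [-0.3, -0.1, -0.6]
finger_gap: 0.0148
finger_force: 78.2
```

```bash
python3 - <<'E'
from h import *
plan((.5116,.1289,.14),-16,1);s=sense();print(s['contact_force'],s['torque'],s['finger_gap'])
sd=snap('side','s2.png')
cv2.imwrite('pics/crop2.png',cv2.resize(sd[165:240,222:302],(640,600),interpolation=cv2.INTER_CUBIC)[:,:,::-1])
E
```

```text
clock 5.45 pos [0.5116 0.1292 0.1438] rv [0.0001 0.0001 0.0023] dr [0.    0.    0.002]
[-0.03, 0.01, 0.38]
[-0.28426964 -0.08590218 -0.61289355] [-0.00130743 -0.00541431 -0.05570763] 0.014838240305263834
```

View pics/crop2.png

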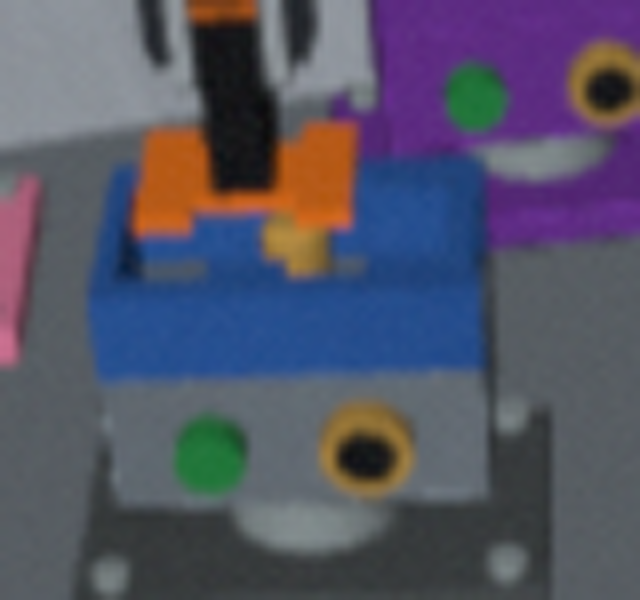

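The keeper sits over the frame, parallel to it, with the plate spanning crop x 135–355 inside the rim's 95–487. I continue slowly down.

>>> step_arm:
  targets:
    - {"dr": [0,0,0],"offset": [0,0,0.042],"gripper": 0.5}
    - {"dr": [0,0,0],"offset": [0,0,0.042],"gripper": 0.5}
    - {"dr": [0,0,0],"offset": [0,0,0.042],"gripper": 0.5}
    - {"dr": [0,0,0],"offset": [0,0,0.042],"gripper": 0.5}
    - {"dr": [0,0,0],"offset": [0,0,0.042],"gripper": 0.5}

```text
clock: 5.92
tool_pos: [0.5116, 0.1292, 0.1416]
orientation: [0.0, 0.798, 0.603, -0.0]
contact_force: [0.3, -0.5, -0.6]
finger_gap: 0.0148
finger_force: 78.2
```

>>> step_arm:
  targets:
    - {"dr": [0,0,0],"offset": [0,0,0.042],"gripper": 0.5}
    - {"dr": [0,0,0],"offset": [0,0,0.042],"gripper": 0.5}
    - {"dr": [0,0,0],"offset": [0,0,0.042],"gripper": 0.5}
    - {"dr": [0,0,0],"offset": [0,0,0.042],"gripper": 0.5}
    - {"dr": [0,0,0],"offset": [0,0,0.042],"gripper": 0.5}

```text
clock: 6.33
tool_pos: [0.5116, 0.1292, 0.1395]
orientation: [0.0, 0.798, 0.603, -0.0]
contact_force: [-0.5, 0.8, -1.5]
finger_gap: 0.0147
finger_force: 78.2
```

>>> step_arm:
  targets:
    - {"dr": [0,0,0],"offset": [0,0,0.042],"gripper": 0.5}
    - {"dr": [0,0,0],"offset": [0,0,0.042],"gripper": 0.5}
    - {"dr": [0,0,0],"offset": [0,0,0.042],"gripper": 0.5}
    - {"dr": [0,0,0],"offset": [0,0,0.042],"gripper": 0.5}
    - {"dr": [0,0,0],"offset": [0,0,0.042],"gripper": 0.5}

```text
clock: 6.75
tool_pos: [0.5116, 0.1292, 0.1374]
orientation: [0.0, 0.798, 0.603, -0.0]
contact_force: [-0.3, 0.5, -0.7]
finger_gap: 0.0151
finger_force: 78.2
```

Underside is at about 0.104 m, close to the plunger top.

>>> step_arm:
  targets:
    - {"dr": [0,0,0],"offset": [0,0,0.04],"gripper": 0.5}
    - {"dr": [0,0,0],"offset": [0,0,0.04],"gripper": 0.5}
    - {"dr": [0,0,0],"offset": [0,0,0.04],"gripper": 0.5}
    - {"dr": [0,0,0],"offset": [0,0,0.04],"gripper": 0.5}

```text
clock: 7.08
tool_pos: [0.5116, 0.1292, 0.1358]
orientation: [0.0, 0.798, 0.603, -0.0]
contact_force: [-0.2, 0.7, -1.2]
finger_gap: 0.015
finger_force: 78.2
```

>>> step_arm:
  targets:
    - {"dr": [0,0,0],"offset": [0,0,0.04],"gripper": 0.5}
    - {"dr": [0,0,0],"offset": [0,0,0.04],"gripper": 0.5}
    - {"dr": [0,0,0],"offset": [0,0,0.04],"gripper": 0.5}
    - {"dr": [0,0,0],"offset": [0,0,0.04],"gripper": 0.5}

```text
clock: 7.42
tool_pos: [0.5116, 0.1292, 0.1343]
orientation: [0.0, 0.798, 0.603, 0.0]
contact_force: [0.2, 0.2, -1.0]
finger_gap: 0.0147
finger_force: 78.2
```

>>> step_arm:
  targets:
    - {"dr": [0,0,0],"offset": [0,0,0.04],"gripper": 0.5}
    - {"dr": [0,0,0],"offset": [0,0,0.04],"gripper": 0.5}

```text
clock: 7.58
tool_pos: [0.5116, 0.1292, 0.1335]
orientation: [0.0, 0.798, 0.603, 0.0]
contact_force: [-0.8, 0.5, 2.0]
finger_gap: 0.0146
finger_force: 78.4
```

>>> step_arm:
  targets:
    - {"dr": [0,0,0],"offset": [0,0,0.04],"gripper": 0.5}
    - {"dr": [0,0,0],"offset": [0,0,0.04],"gripper": 0.5}

```text
clock: 7.75
tool_pos: [0.5116, 0.1292, 0.1328]
orientation: [0.0, 0.798, 0.603, 0.0]
contact_force: [-0.4, -0.3, 0.8]
finger_gap: 0.015
finger_force: 78.4
```

>>> step_arm:
  targets:
    - {"dr": [0,0,0],"offset": [0,0,0.04],"gripper": 0.5}
    - {"dr": [0,0,0],"offset": [0,0,0.04],"gripper": 0.5}

```text
clock: 7.92
tool_pos: [0.5116, 0.1292, 0.1319]
orientation: [0.0, 0.798, 0.603, -0.0]
contact_force: [-0.3, 0.1, 1.6]
finger_gap: 0.0148
finger_force: 78.4
```

>>> step_arm:
  targets:
    - {"dr": [0,0,0],"offset": [0,0,0.03],"gripper": 0.5}
    - {"dr": [0,0,0],"offset": [0,0,0.03],"gripper": 0.5}

```text
clock: 8.08
tool_pos: [0.5116, 0.1292, 0.1313]
orientation: [0.0, 0.798, 0.603, 0.0]
contact_force: [-0.4, 0.2, 1.8]
finger_gap: 0.0148
finger_force: 78.4
```

>>> step_arm:
  targets:
    - {"dr": [0,0,0],"offset": [0,0,0.03],"gripper": 0.5}

```text
clock: 8.17
tool_pos: [0.5116, 0.1292, 0.131]
orientation: [0.0, 0.798, 0.603, -0.0]
contact_force: [-0.3, -0.3, 1.8]
finger_gap: 0.0153
finger_force: 78.4
```

>>> step_arm:
  targets:
    - {"dr": [0,0,0],"offset": [0,0,0.04],"gripper": 0.5}
    - {"dr": [0,0,0],"offset": [0,0,0.04],"gripper": 0.5}
    - {"dr": [0,0,0],"offset": [0,0,0.04],"gripper": 0.5}

```text
clock: 8.42
tool_pos: [0.5116, 0.1292, 0.1298]
orientation: [0.0, 0.798, 0.603, 0.0]
contact_force: [-0.6, 0.3, 1.0]
finger_gap: 0.0151
finger_force: 78.4
```

>>> step_arm:
  targets:
    - {"dr": [0,0,0],"offset": [0,0,0.042],"gripper": 0.5}
    - {"dr": [0,0,0],"offset": [0,0,0.042],"gripper": 0.5}
    - {"dr": [0,0,0],"offset": [0,0,0.042],"gripper": 0.5}
    - {"dr": [0,0,0],"offset": [0,0,0.042],"gripper": 0.5}
    - {"dr": [0,0,0],"offset": [0,0,0.042],"gripper": 0.5}

```text
clock: 8.83
tool_pos: [0.5116, 0.1292, 0.1277]
orientation: [0.0, 0.798, 0.603, 0.0]
contact_force: [-0.2, -0.1, 2.0]
finger_gap: 0.0148
finger_force: 78.5
```

>>> step_arm:
  targets:
    - {"dr": [0,0,0],"offset": [0,0,0.042],"gripper": 0.5}
    - {"dr": [0,0,0],"offset": [0,0,0.042],"gripper": 0.5}
    - {"dr": [0,0,0],"offset": [0,0,0.042],"gripper": 0.5}
    - {"dr": [0,0,0],"offset": [0,0,0.042],"gripper": 0.5}
    - {"dr": [0,0,0],"offset": [0,0,0.042],"gripper": 0.5}

```text
clock: 9.25
tool_pos: [0.5116, 0.1292, 0.1256]
orientation: [0.0, 0.798, 0.603, -0.0]
contact_force: [-0.8, -0.2, 2.3]
finger_gap: 0.0147
finger_force: 78.6
```

```bash
python3 - <<'E'
from h import *
s=sense();print(s['tool_pos'],s['contact_force'],s['torque'])
E
```

```text
[0.51160373 0.129181   0.12555197] [-0.80514386 -0.20665243  2.3107783 ] [ 0.0011579   0.12695938 -0.0034314 ]
```

>>> step_arm:
  targets:
    - {"dr": [0,0,0],"offset": [0,0,0.042],"gripper": 0.5}
    - {"dr": [0,0,0],"offset": [0,0,0.042],"gripper": 0.5}
    - {"dr": [0,0,0],"offset": [0,0,0.042],"gripper": 0.5}
    - {"dr": [0,0,0],"offset": [0,0,0.042],"gripper": 0.5}
    - {"dr": [0,0,0],"offset": [0,0,0.042],"gripper": 0.5}

```text
clock: 9.67
tool_pos: [0.5116, 0.1292, 0.1235]
orientation: [0.0, 0.798, 0.603, 0.0]
contact_force: [-1.2, -0.1, 2.5]
finger_gap: 0.0149
finger_force: 78.7
```

>>> step_arm:
  targets:
    - {"dr": [0,0,0],"offset": [0,0,0.042],"gripper": 0.5}
    - {"dr": [0,0,0],"offset": [0,0,0.042],"gripper": 0.5}
    - {"dr": [0,0,0],"offset": [0,0,0.042],"gripper": 0.5}
    - {"dr": [0,0,0],"offset": [0,0,0.042],"gripper": 0.5}
    - {"dr": [0,0,0],"offset": [0,0,0.042],"gripper": 0.5}

```text
clock: 10.08
tool_pos: [0.5116, 0.1292, 0.1213]
orientation: [0.0, 0.798, 0.603, 0.0]
contact_force: [-0.8, -0.5, 3.7]
finger_gap: 0.0148
finger_force: 78.8
```

>>> step_arm:
  targets:
    - {"dr": [0,0,0],"offset": [0,0,0.042],"gripper": 0.5}
    - {"dr": [0,0,0],"offset": [0,0,0.042],"gripper": 0.5}
    - {"dr": [0,0,0],"offset": [0,0,0.042],"gripper": 0.5}
    - {"dr": [0,0,0],"offset": [0,0,0.042],"gripper": 0.5}
    - {"dr": [0,0,0],"offset": [0,0,0.042],"gripper": 0.5}

```text
clock: 10.5
tool_pos: [0.5116, 0.1292, 0.1192]
orientation: [0.0, 0.798, 0.603, 0.0]
contact_force: [-0.2, -0.5, 3.9]
finger_gap: 0.015
finger_force: 78.9
```

>>> step_arm:
  targets:
    - {"dr": [0,0,0],"offset": [0,0,0.042],"gripper": 0.5}
    - {"dr": [0,0,0],"offset": [0,0,0.042],"gripper": 0.5}
    - {"dr": [0,0,0],"offset": [0,0,0.042],"gripper": 0.5}
    - {"dr": [0,0,0],"offset": [0,0,0.042],"gripper": 0.5}
    - {"dr": [0,0,0],"offset": [0,0,0.042],"gripper": 0.5}

```text
clock: 10.92
tool_pos: [0.5116, 0.1292, 0.1172]
orientation: [0.0, 0.798, 0.603, 0.0]
contact_force: [-0.9, 0.5, 4.7]
finger_gap: 0.0149
finger_force: 79.0
```

>>> step_arm:
  targets:
    - {"dr": [0,0,0],"offset": [0,0,0.042],"gripper": 0.5}
    - {"dr": [0,0,0],"offset": [0,0,0.042],"gripper": 0.5}
    - {"dr": [0,0,0],"offset": [0,0,0.042],"gripper": 0.5}
    - {"dr": [0,0,0],"offset": [0,0,0.042],"gripper": 0.5}
    - {"dr": [0,0,0],"offset": [0,0,0.042],"gripper": 0.5}

```text
clock: 11.33
tool_pos: [0.5116, 0.1292, 0.1151]
orientation: [0.0, 0.798, 0.603, 0.0]
contact_force: [-1.7, -0.5, 5.7]
finger_gap: 0.015
finger_force: 79.1
```

>>> step_arm:
  targets:
    - {"dr": [0,0,0],"offset": [0,0,0.04],"gripper": 0.5}
    - {"dr": [0,0,0],"offset": [0,0,0.04],"gripper": 0.5}
    - {"dr": [0,0,0],"offset": [0,0,0.04],"gripper": 0.5}
    - {"dr": [0,0,0],"offset": [0,0,0.04],"gripper": 0.5}
    - {"dr": [0,0,0],"offset": [0,0,0.04],"gripper": 0.5}

```text
clock: 11.75
tool_pos: [0.5116, 0.1292, 0.1131]
orientation: [0.0, 0.798, 0.603, 0.0]
contact_force: [-1.8, -0.6, 4.7]
finger_gap: 0.015
finger_force: 79.1
```

>>> step_arm:
  targets:
    - {"dr": [0,0,0],"offset": [0,0,0.04],"gripper": 0.5}
    - {"dr": [0,0,0],"offset": [0,0,0.04],"gripper": 0.5}
    - {"dr": [0,0,0],"offset": [0,0,0.04],"gripper": 0.5}
    - {"dr": [0,0,0],"offset": [0,0,0.04],"gripper": 0.5}
    - {"dr": [0,0,0],"offset": [0,0,0.04],"gripper": 0.5}

```text
clock: 12.17
tool_pos: [0.5116, 0.1292, 0.1112]
orientation: [0.0, 0.798, 0.603, 0.0]
contact_force: [-2.3, -0.5, 6.7]
finger_gap: 0.0151
finger_force: 79.2
```

>>> step_arm:
  targets:
    - {"dr": [0,0,0],"offset": [0,0,0.04],"gripper": 0.5}
    - {"dr": [0,0,0],"offset": [0,0,0.04],"gripper": 0.5}
    - {"dr": [0,0,0],"offset": [0,0,0.04],"gripper": 0.5}

```text
clock: 12.42
tool_pos: [0.5116, 0.1292, 0.11]
orientation: [0.0, 0.798, 0.603, 0.0]
contact_force: [-2.7, -0.0, 7.3]
finger_gap: 0.0151
finger_force: 79.2
```

>>> step_arm:
  targets:
    - {"dr": [0,0,0],"offset": [0,0,0.03],"gripper": 0.5}
    - {"dr": [0,0,0],"offset": [0,0,0.03],"gripper": 0.5}
    - {"dr": [0,0,0],"offset": [0,0,0.03],"gripper": 0.5}

```text
clock: 12.67
tool_pos: [0.5116, 0.1292, 0.1091]
orientation: [0.0, 0.798, 0.603, 0.0]
contact_force: [-1.1, -0.2, 7.6]
finger_gap: 0.0152
finger_force: 79.3
```

>>> step_arm:
  targets:
    - {"dr": [0,0,0],"offset": [0,0,0.03],"gripper": 0.5}
    - {"dr": [0,0,0],"offset": [0,0,0.03],"gripper": 0.5}
    - {"dr": [0,0,0],"offset": [0,0,0.03],"gripper": 0.5}

```text
clock: 12.92
tool_pos: [0.5116, 0.1292, 0.1082]
orientation: [0.0, 0.798, 0.603, 0.0]
contact_force: [-1.9, 0.6, 7.6]
finger_gap: 0.0145
finger_force: 79.3
```

>>> step_arm:
  targets:
    - {"dr": [0,0,0],"offset": [0,0,0.03],"gripper": 0.5}

```text
clock: 13.0
tool_pos: [0.5117, 0.1292, 0.108]
orientation: [0.0, 0.798, 0.603, 0.0]
contact_force: [-2.0, 0.0, 7.4]
finger_gap: 0.0149
finger_force: 79.3
```

>>> step_arm:
  targets:
    - {"dr": [0,0,0],"offset": [0,0,0.03],"gripper": 0.5}

```text
clock: 13.08
tool_pos: [0.5116, 0.1292, 0.1077]
orientation: [0.0, 0.798, 0.603, 0.0]
contact_force: [-0.9, -0.3, 7.8]
finger_gap: 0.015
finger_force: 79.3
```

>>> step_arm:
  targets:
    - {"dr": [0,0,0],"offset": [0,0,0.03],"gripper": 0.5}

```text
clock: 13.17
tool_pos: [0.5116, 0.1292, 0.1074]
orientation: [0.0, 0.798, 0.603, 0.0]
contact_force: [-1.4, 0.0, 7.3]
finger_gap: 0.0147
finger_force: 79.3
```

>>> step_arm:
  targets:
    - {"dr": [0,0,0],"offset": [0,0,0.03],"gripper": 0.5}

```text
clock: 13.25
tool_pos: [0.5117, 0.1292, 0.1071]
orientation: [0.0, 0.798, 0.603, 0.0]
contact_force: [-1.7, 0.0, 6.7]
finger_gap: 0.0148
finger_force: 79.3
```

>>> step_arm:
  targets:
    - {"dr": [0,0,0],"offset": [0,0,0.02],"gripper": 0.5}

```text
clock: 13.33
tool_pos: [0.5117, 0.1292, 0.107]
orientation: [0.0, 0.798, 0.603, 0.0]
contact_force: [-2.2, 0.2, 10.9]
finger_gap: 0.0146
finger_force: 80.2
```

>>> step_arm:
  targets:
    - {"dr": [0,0,0],"offset": [0,0,0.02],"gripper": 0.5}

```text
clock: 13.42
tool_pos: [0.5117, 0.1292, 0.107]
orientation: [0.0, 0.798, 0.603, 0.0]
contact_force: [-3.4, -1.2, 13.9]
finger_gap: 0.0151
finger_force: 80.6
```

>>> step_arm:
  targets:
    - {"dr": [0,0,0],"offset": [0,0,0.02],"gripper": 0.5}

```text
clock: 13.5
tool_pos: [0.5117, 0.1292, 0.1069]
orientation: [0.0, 0.798, 0.603, 0.0]
contact_force: [-3.8, -1.4, 17.5]
finger_gap: 0.0152
finger_force: 80.9
```

>>> step_arm:
  targets:
    - {"dr": [0,0,0],"offset": [0,0,-0.01],"gripper": 0.5}
    - {"dr": [0,0,0],"offset": [0,0,0],"gripper": 0.5}

```text
clock: 13.67
tool_pos: [0.5117, 0.1292, 0.107]
orientation: [0.0, 0.798, 0.603, 0.0]
contact_force: [-3.0, -0.5, 13.2]
finger_gap: 0.0148
finger_force: 80.3
```

>>> step_arm:
  targets:
    - {"dr": [0,0,0],"offset": [0,0.05,0],"gripper": 0.5}
    - {"dr": [0,0,0],"offset": [0,0.05,0],"gripper": 0.5}
    - {"dr": [0,0,0],"offset": [0,0.05,0],"gripper": 0.5}
    - {"dr": [0,0,0],"offset": [0,0.05,0],"gripper": 0.5}

```text
clock: 14.0
tool_pos: [0.5123, 0.1289, 0.107]
orientation: [-0.001, 0.798, 0.603, -0.001]
contact_force: [-10.0, 2.5, 18.3]
finger_gap: 0.0149
finger_force: 81.1
```

>>> step_arm:
  targets:
    - {"dr": [0,0,0],"offset": [0,0.05,0],"gripper": 0.5}
    - {"dr": [0,0,0],"offset": [0,0.05,0],"gripper": 0.5}
    - {"dr": [0,0,0],"offset": [0,0.05,0],"gripper": 0.5}
    - {"dr": [0,0,0],"offset": [0,0.05,0],"gripper": 0.5}

```text
clock: 14.33
tool_pos: [0.5143, 0.1284, 0.107]
orientation: [-0.001, 0.798, 0.603, -0.001]
contact_force: [-9.6, 3.2, 17.7]
finger_gap: 0.0151
finger_force: 81.1
```

>>> step_arm:
  targets:
    - {"dr": [0,0,0],"offset": [0,0.06,0],"gripper": 0.5}
    - {"dr": [0,0,0],"offset": [0,0.06,0],"gripper": 0.5}
    - {"dr": [0,0,0],"offset": [0,0.06,0],"gripper": 0.5}
    - {"dr": [0,0,0],"offset": [0,0.06,0],"gripper": 0.5}
    - {"dr": [0,0,0],"offset": [0,0.06,0],"gripper": 0.5}

```text
clock: 14.75
tool_pos: [0.5172, 0.1276, 0.107]
orientation: [-0.001, 0.798, 0.603, -0.001]
contact_force: [-10.5, 3.1, 18.7]
finger_gap: 0.015
finger_force: 81.0
```

>>> step_arm:
  targets:
    - {"dr": [0,0,0],"offset": [0,0.06,0],"gripper": 0.5}
    - {"dr": [0,0,0],"offset": [0,0.06,0],"gripper": 0.5}
    - {"dr": [0,0,0],"offset": [0,0.06,0],"gripper": 0.5}
    - {"dr": [0,0,0],"offset": [0,0.06,0],"gripper": 0.5}
    - {"dr": [0,0,0],"offset": [0,0.06,0],"gripper": 0.5}

```text
clock: 15.17
tool_pos: [0.52, 0.1268, 0.107]
orientation: [-0.001, 0.798, 0.603, -0.001]
contact_force: [-9.6, 3.2, 18.0]
finger_gap: 0.0151
finger_force: 81.0
```

```bash
python3 - <<'E'
from h import *
s=sense();print(s['tool_pos'],s['contact_force'],s['torque'])
E
```

```text
[0.52000112 0.12676743 0.10698267] [-9.62087458  3.21552013 17.96629049] [0.49129623 1.66800004 0.02434114]
```

>>> step_arm:
  targets:
    - {"dr": [0,0,0],"offset": [0,0.06,0],"gripper": 0.5}
    - {"dr": [0,0,0],"offset": [0,0.06,0],"gripper": 0.5}
    - {"dr": [0,0,0],"offset": [0,0.06,0],"gripper": 0.5}
    - {"dr": [0,0,0],"offset": [0,0.06,0],"gripper": 0.5}
    - {"dr": [0,0,0],"offset": [0,0.06,0],"gripper": 0.5}

```text
clock: 15.58
tool_pos: [0.5229, 0.126, 0.107]
orientation: [-0.001, 0.798, 0.603, -0.001]
contact_force: [-9.4, 3.2, 17.7]
finger_gap: 0.0149
finger_force: 81.0
```

>>> step_arm:
  targets:
    - {"dr": [0,0,0],"offset": [0,0.06,0],"gripper": 0.5}
    - {"dr": [0,0,0],"offset": [0,0.06,0],"gripper": 0.5}
    - {"dr": [0,0,0],"offset": [0,0.06,0],"gripper": 0.5}
    - {"dr": [0,0,0],"offset": [0,0.06,0],"gripper": 0.5}
    - {"dr": [0,0,0],"offset": [0,0.06,0],"gripper": 0.5}

```text
clock: 16.0
tool_pos: [0.5258, 0.1251, 0.107]
orientation: [-0.001, 0.798, 0.603, -0.001]
contact_force: [-9.0, 2.5, 18.1]
finger_gap: 0.0149
finger_force: 81.0
```

>>> step_arm:
  targets:
    - {"dr": [0,0,0],"offset": [0,0.06,0],"gripper": 0.5}
    - {"dr": [0,0,0],"offset": [0,0.06,0],"gripper": 0.5}
    - {"dr": [0,0,0],"offset": [0,0.06,0],"gripper": 0.5}
    - {"dr": [0,0,0],"offset": [0,0.06,0],"gripper": 0.5}
    - {"dr": [0,0,0],"offset": [0,0.06,0],"gripper": 0.5}

```text
clock: 16.42
tool_pos: [0.5287, 0.1243, 0.107]
orientation: [-0.001, 0.798, 0.603, -0.001]
contact_force: [-9.5, 3.3, 17.8]
finger_gap: 0.0146
finger_force: 81.0
```

>>> step_arm:
  targets:
    - {"dr": [0,0,0],"offset": [0,0.05,0],"gripper": 0.5}
    - {"dr": [0,0,0],"offset": [0,0.05,0],"gripper": 0.5}

```text
clock: 16.58
tool_pos: [0.5296, 0.124, 0.107]
orientation: [-0.001, 0.798, 0.603, -0.001]
contact_force: [-9.9, 2.1, 18.2]
finger_gap: 0.0143
finger_force: 81.0
```

>>> step_arm:
  targets:
    - {"dr": [0,0,0],"offset": [0,0.05,0],"gripper": 0.5}
    - {"dr": [0,0,0],"offset": [0,0.05,0],"gripper": 0.5}

```text
clock: 16.75
tool_pos: [0.5306, 0.1238, 0.107]
orientation: [-0.001, 0.798, 0.603, -0.001]
contact_force: [-8.3, 3.3, 18.2]
finger_gap: 0.0147
finger_force: 81.0
```

>>> step_arm:
  targets:
    - {"dr": [0,0,0],"offset": [0,0.04,0],"gripper": 0.5}
    - {"dr": [0,0,0],"offset": [0,0.04,0],"gripper": 0.5}

```text
clock: 16.92
tool_pos: [0.5313, 0.1236, 0.107]
orientation: [-0.001, 0.798, 0.603, -0.001]
contact_force: [-9.2, 3.1, 16.9]
finger_gap: 0.0144
finger_force: 81.0
```

>>> step_arm:
  targets:
    - {"dr": [0,0,0],"offset": [0,0.04,0],"gripper": 0.5}

```text
clock: 17.0
tool_pos: [0.5317, 0.1235, 0.107]
orientation: [-0.001, 0.798, 0.603, -0.001]
contact_force: [-9.0, 4.1, 18.8]
finger_gap: 0.0151
finger_force: 81.0
```

>>> step_arm:
  targets:
    - {"dr": [0,0,0],"offset": [0,0.04,0],"gripper": 0.5}

```text
clock: 17.08
tool_pos: [0.5321, 0.1234, 0.107]
orientation: [-0.001, 0.798, 0.603, -0.001]
contact_force: [-9.4, 3.4, 18.0]
finger_gap: 0.015
finger_force: 81.0
```

>>> step_arm:
  targets:
    - {"dr": [0,0,0],"offset": [0,0.04,0],"gripper": 0.5}

```text
clock: 17.17
tool_pos: [0.5325, 0.1233, 0.107]
orientation: [-0.001, 0.798, 0.603, -0.001]
contact_force: [-10.1, 3.2, 18.2]
finger_gap: 0.0148
finger_force: 81.0
```

>>> step_arm:
  targets:
    - {"dr": [0,0,0],"offset": [0,0.04,0],"gripper": 0.5}

```text
clock: 17.25
tool_pos: [0.5329, 0.1231, 0.107]
orientation: [-0.001, 0.798, 0.603, -0.001]
contact_force: [-9.2, 2.7, 17.8]
finger_gap: 0.0152
finger_force: 81.0
```

>>> step_arm:
  targets:
    - {"dr": [0,0,0],"offset": [0,0.04,0],"gripper": 0.5}

```text
clock: 17.33
tool_pos: [0.5332, 0.123, 0.107]
orientation: [-0.001, 0.798, 0.603, -0.001]
contact_force: [-9.2, 3.2, 18.3]
finger_gap: 0.0151
finger_force: 81.0
```

>>> step_arm:
  targets:
    - {"dr": [0,0,0],"offset": [0,0.04,0],"gripper": 0.5}

```text
clock: 17.42
tool_pos: [0.5335, 0.123, 0.107]
orientation: [-0.001, 0.798, 0.603, -0.001]
contact_force: [-11.5, 4.2, 20.3]
finger_gap: 0.0151
finger_force: 81.3
```

>>> step_arm:
  targets:
    - {"dr": [0,0,0],"offset": [0,0.03,0],"gripper": 0.5}

```text
clock: 17.5
tool_pos: [0.5336, 0.1229, 0.1071]
orientation: [-0.001, 0.798, 0.603, -0.001]
contact_force: [-12.3, 4.0, 21.2]
finger_gap: 0.0148
finger_force: 81.4
```

>>> step_arm:
  targets:
    - {"dr": [0,0,0],"offset": [0,0.03,0],"gripper": 0.5}

```text
clock: 17.58
tool_pos: [0.5336, 0.1229, 0.1071]
orientation: [-0.001, 0.798, 0.603, -0.001]
contact_force: [-13.8, 4.2, 22.5]
finger_gap: 0.0151
finger_force: 81.5
```

>>> step_arm:
  targets:
    - {"dr": [0,0,0],"offset": [0,-0.06,0],"gripper": 0.5}
    - {"dr": [0,0,0],"offset": [0,-0.06,0],"gripper": 0.5}
    - {"dr": [0,0,0],"offset": [0,-0.06,0],"gripper": 0.5}
    - {"dr": [0,0,0],"offset": [0,0,0],"gripper": 0.5}

```text
clock: 17.92
tool_pos: [0.5333, 0.123, 0.107]
orientation: [-0.0, 0.798, 0.603, -0.0]
contact_force: [-4.4, 0.2, 14.0]
finger_gap: 0.0147
finger_force: 80.2
```

>>> step_arm:
  targets:
    - {"dr": [0,0,0],"offset": [0,0,-0.05],"gripper": 0.5}
    - {"dr": [0,0,0],"offset": [0,0,-0.05],"gripper": 0.5}
    - {"dr": [0,0,0],"offset": [0,0,-0.05],"gripper": 0.5}
    - {"dr": [0,0,0],"offset": [0,0,0],"gripper": 0.5}

```text
clock: 18.25
tool_pos: [0.5334, 0.123, 0.108]
orientation: [-0.0, 0.798, 0.603, -0.0]
contact_force: [-2.3, 1.8, 7.9]
finger_gap: 0.015
finger_force: 79.4
```

>>> step_arm:
  targets:
    - {"dr": [0,0,0],"offset": [0,-0.03,-0.05],"gripper": 0.5}
    - {"dr": [0,0,0],"offset": [0,0,-0.05],"gripper": 0.5}
    - {"dr": [0,0,0],"offset": [0,0,-0.05],"gripper": 0.5}
    - {"dr": [0,0,0],"offset": [0,0,-0.05],"gripper": 0.5}
    - {"dr": [0,0,0],"offset": [0,0,-0.05],"gripper": 0.5}

```text
clock: 18.67
tool_pos: [0.5333, 0.123, 0.1105]
orientation: [-0.0, 0.798, 0.603, -0.0]
contact_force: [-1.7, 0.9, 5.9]
finger_gap: 0.0151
finger_force: 79.5
```

>>> step_arm:
  targets:
    - {"dr": [0,0,0],"offset": [0,0,-0.03],"gripper": 0.5}
    - {"dr": [0,0,0],"offset": [0,0,0],"gripper": 0.5}

```text
clock: 18.83
tool_pos: [0.5333, 0.123, 0.1108]
orientation: [-0.0, 0.798, 0.603, -0.0]
contact_force: [-2.3, 0.3, 6.1]
finger_gap: 0.0149
finger_force: 79.5
```

>>> step_arm:
  targets:
    - {"dr": [0,0,0],"offset": [0,0,-0.03],"gripper": 0.5}

```text
clock: 18.92
tool_pos: [0.5333, 0.123, 0.111]
orientation: [-0.0, 0.798, 0.603, -0.0]
contact_force: [-0.9, 1.0, 6.2]
finger_gap: 0.0146
finger_force: 79.5
```

>>> step_arm:
  targets:
    - {"dr": [0,0,0],"offset": [0,0,-0.03],"gripper": 0.5}

```text
clock: 19.0
tool_pos: [0.5332, 0.123, 0.1113]
orientation: [-0.0, 0.798, 0.603, -0.0]
contact_force: [-1.1, -0.1, 6.3]
finger_gap: 0.0147
finger_force: 79.5
```

>>> step_arm:
  targets:
    - {"dr": [0,0,0],"offset": [0,0,-0.02],"gripper": 0.5}

```text
clock: 19.08
tool_pos: [0.5332, 0.1231, 0.1115]
orientation: [-0.0, 0.798, 0.603, -0.0]
contact_force: [-1.7, 0.8, 2.3]
finger_gap: 0.0149
finger_force: 78.8
```

>>> step_arm:
  targets:
    - {"dr": [0,0,0],"offset": [0,0,-0.02],"gripper": 0.5}
    - {"dr": [0,0,0],"offset": [0,0,0],"gripper": 0.5}

```text
clock: 19.25
tool_pos: [0.5332, 0.1231, 0.1115]
orientation: [-0.0, 0.798, 0.603, -0.0]
contact_force: [-1.6, 0.7, 1.6]
finger_gap: 0.0153
finger_force: 78.6
```

>>> step_arm:
  targets:
    - {"dr": [0,0,0],"offset": [0,0,0],"gripper": 1.5}
    - {"dr": [0,0,0],"offset": [0,0,0],"gripper": 2}
    - {"dr": [0,0,0],"offset": [0,0,0],"gripper": 3}
    - {"dr": [0,0,0],"offset": [0,0,0],"gripper": 4}
    - {"dr": [0,0,0],"offset": [0,0,0],"gripper": 4}
  grip_force: 20

```text
clock: 19.67
tool_pos: [0.5335, 0.1229, 0.1116]
orientation: [0.0, 0.798, 0.603, -0.0]
contact_force: [0.1, 0.5, -0.2]
finger_gap: 0.0396
finger_force: 0.0
```

>>> step_arm:
  targets:
    - {"dr": [0,0,0],"offset": [0,0,0],"gripper": 4}
    - {"dr": [0,0,0],"offset": [0,0,0],"gripper": 4}
    - {"dr": [0,0,0],"offset": [0,0,-0.2],"gripper": 4}
    - {"dr": [0,0,0],"offset": [0,0,-0.5],"gripper": 4}
    - {"dr": [0,0,0],"offset": [0,0,-1],"gripper": 4}

```text
clock: 20.08
tool_pos: [0.533, 0.1229, 0.1286]
orientation: [-0.0, 0.798, 0.603, -0.001]
contact_force: [-0.3, -0.2, -0.2]
finger_gap: 0.04
finger_force: 0.0
```

>>> step_arm:
  targets:
    - {"dr": [0,0,0],"offset": [0,0,-2.5],"gripper": 4}
    - {"dr": [0,0,0],"offset": [0,0,-3],"gripper": 4}
    - {"dr": [0,0,0],"offset": [0,0,-3],"gripper": 4}
    - {"dr": [0,0,0],"offset": [0,0,-3],"gripper": 4}
    - {"dr": [0,0,0],"offset": [0,0,0],"gripper": 4}

```text
clock: 20.5
tool_pos: [0.5351, 0.1233, 0.2501]
orientation: [0.002, 0.798, 0.603, 0.004]
contact_force: [-0.5, -0.5, 0.8]
finger_gap: 0.0398
finger_force: 0.0
```

```bash
python3 - <<'E'
from h import *
s=sense();print(s['tool_pos'],s['contact_force'],s['clock'])
sd=snap('side','s3.png')
cv2.imwrite('pics/crop3.png',cv2.resize(sd[150:240,222:302],(533,600),interpolation=cv2.INTER_CUBIC)[:,:,::-1])
E
```

```text
[0.53510584 0.12325962 0.25014664] [-0.46361097 -0.5016295   0.81340273] 20.5
```

View pics/crop3.png

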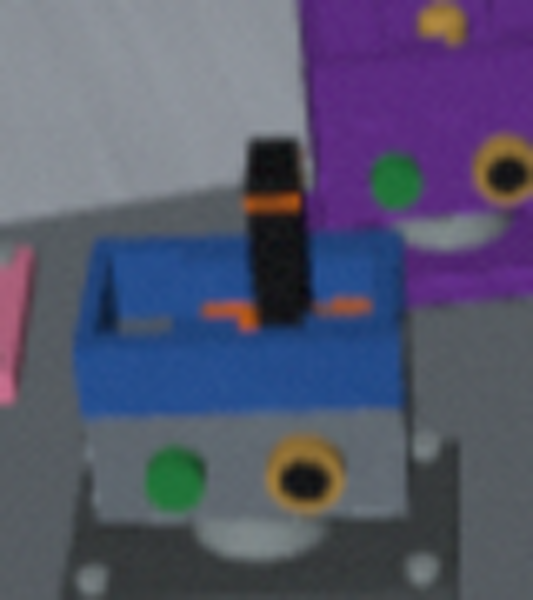

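The keeper stands upright and level under the lips, with its grip at crop (275,230), and the gripper is clear of it. I hand the job in.

```bash
python3 -c "
from h import *
print(job.job_done())"
```

```text
the job is handed in; nothing more can be done
None
```

I seated the keeper, slid it to the stop under the lips and let it go. In the last picture it stands level and clear of the gripper, and I handed the job in at about 20.5 s; no verdict came back.

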